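# Divert the waiting vials into the empty catch drawer of the vial sorter

## Task

The left drawer of the vial sorter is full, so send the three vials waiting on its feed ramp into the empty right drawer: push the right drawer fully home, rock the seesaw gate over its pivot to the right, and only then press down the release pad and keep it down until all three vials have rolled into the right drawer, then let it spring back up. Just push and press with the fingertips, nothing needs gripping: do not touch or lift any vial, and leave the left drawer and the things standing round the sorter where they are.

Things in the scene. Friction and masses are not known exactly. Their poses are not given: they have to be found in the camera images.
- sorter: bench vial sorter, fixed, 489 mm wide (y), aluminium and white with a clear front plate 36 mm in front of the origin. Origin: middle of the base, on the worktop; x to the back, y to the left, z up. A feed ramp slopes from upper left down to the gate in the middle; below, a chute leads to a drawer on each side. Plates 195 mm high at y > 85 mm, 185 mm down to y = -68, 118 to -125, then 88 mm
- gate (a joint): tilt of the seesaw gate (rad) about an axis along the sorter's x, 95 mm up at y = 0. -0.30: left side down, vials go to the left drawer (as found); +0.30: right side down, vials go to the right drawer. A counterweight takes it over the centre: it snaps to the nearer stop and stays there. Pressing its raised pad down with about 1 N rocks it.
- right_pad (a point): middle of the top face of the right-hand finger pad of the seesaw's hand bar (a black rubber pad 20 x 20 mm, 115 mm in front of the sorter's origin and 75 mm to the right of the pivot). It stands about 139 mm above the worktop when raised (gate at -0.30) and about 94 mm when down (gate at +0.30).
- left_pad (a point): the same on the left-hand end of the hand bar, 75 mm to the left of the pivot; it rises as the right one goes down
- right_drawer (a joint): how far the right drawer is pulled out to the front, along the sorter's -x (m): 0 is fully home against its stop, 0.085 fully out. It slides with about 1 to 2 N of friction and stays where it is left.
- right_drawer_tab (a point): middle of the front face of the right drawer's push tab: an aluminium plate 36 mm wide (y) and 30 mm high (10 to 40 mm above the worktop), which stands 40 mm in front of the drawer's front panel. With the drawer home it is 84 mm in front of the sorter's origin and 177.5 mm to its right.
- right_drawer_in (a point): middle of the inner floor of the right drawer, 8 mm above the worktop; axes as the sorter's. The inside is 109 mm wide (y) and 73 mm deep (x, from -38 to +35 mm), its walls 33 mm high; empty at the start. Home, it lies under the end of the right chute.
- left_drawer (a joint): how far the left drawer is pulled out (m); home (0) at the start, holding three vials
- release (a joint): swing of the release lever of the drop gate (rad): 0 at rest, with the drop gate down in front of the first waiting vial; 0.45 pressed to its stop. From about 0.30 the vials pass beneath. A spring brings it back when let go.
- release_pad (a point): middle of the top face of the release pad (a black rubber pad 22 x 22 mm), at rest 213 mm above the worktop, 95 mm in front of the sorter's origin and 170 mm to its left. It goes down by about 29 mm at the stop, 20 mm at 0.30 rad, along an arc about an axis along the sorter's x, 70 mm to the pad's right. Pressing it to the stop takes about 4 N.
- vial_w0: first waiting vial: a capped sample vial 29 mm in diameter, 61 mm long, about 22 g, lying across the feed ramp with its cap to the front, against the drop gate, about 155 mm above the worktop; origin at the centre of its base (the back end, its middle is 30 mm in front), z axis along it towards the cap
- vial_w1: second waiting vial, alike, behind the first on the ramp
- vial_w2: third waiting vial, alike, behind the second
- vial_d0: one of the three like vials lying in the left drawer; not to be touched
- vial_d1: another of them
- vial_d2: the third of them
- stray_vial: capped vial 27 mm in diameter and 56 mm high, standing to the right of the sorter, not to be moved; origin at its base
- stray_vial_b: capped vial 24 mm in diameter and 50 mm high, standing to the right of the sorter, not to be moved; origin at its base
- beaker: glass beaker 73 mm in diameter and 90 mm high, to the left of the sorter, not to be moved; origin at its base
- petri_dish: petri dish 90 mm in diameter and 15 mm high, in front of the left drawer, not to be moved; origin at its base
- timer: bench timer 58 x 70 x 18 mm lying in front of the sorter, not to be moved; origin at its underside
- pen: marker pen 135 mm long and 17 mm thick, lying to the left in front of the sorter, not to be moved; origin at its underside
Things that resemble listed ones, but are neither listed nor needed, are in the scene too. Leave any turquoise look-alike of the vial_w0 alone. Leave any orange look-alike of the vial_w1 alone.

How it is judged:
By the outcome, as a careful person would: the job done as asked, in the order asked, and still so for the second after the job is handed in, with the robot touching nothing.
It also fails if it takes over 45 s, if anything falls off the work surface, if the arm or the gripper's body presses on something with over 40 N, if the wrist force passes 120 N, or if a joint passes its speed limit or range.

## Robot

A 6-joint arm with a two-finger parallel gripper is mounted at the origin on a cart in front of the work surface, level with it; the furniture and walls round the work are solid. World frame = base frame: x ahead of the robot, y to its left, z up, the work surface at z = 0. Lengths are in m, angles in rad, forces in N, time in s.
With the tool pointing down it reaches from about 0.35 to 0.925 m from the base axis. Payload 6.4 kg.
Tool frame: the origin (TCP) lies midway between the tips of the shut fingers; the grasp point (between the pads) lies 19 mm behind it (robot.grasp_offset is the distance from the TCP to the grasp point, in m); z points along the fingers, y is the line along which they close (so a half turn about z gives the same grasp; the last joint's range is limited). The gripper opens to 94 mm and grips with 3 to 60 N. Pads are 16 mm wide; open, the fingers measure 119 mm over their backs; the gripper's body (75 mm by 177 mm) begins 78 mm behind the grasp point.
Start: joints at [0.98, 0.245, 1.558, -0, 1.339, -0.174], TCP at [0.263, 0.594, 0.205] pointing down, gripper open.
Joint ranges: [-3.13, 3.13], [-1.02, 2.26], [0.13, 2.54], [-0.95, 4.09], [0.21, 2.88], [-2.74, 2.74]. Speed limits (rad/s): [2.57, 2.57, 3.14, 3.14, 3.14, 3.14].

## Interface

Orientations are given as a unit quaternion [x, y, z, w].
In Python, from rig import sensors, viewer, close_job, robot gives the robot as it stands.
- The arm moves only by the tool apply_moves, never from a script. Its argument "motion" is a list of rows, each a list of 3 entries, a list of its own where there are three numbers: the opening, from -1 (shut) to 1 (fully open), then the shift along the tool's x, y, z normalised to -1 to 1, where 1 is 30 mm, then the turn about the tool's z normalised to -1 to 1, where 1 is 0.12 rad. A call has exactly 5 rows; each row shifts and turns the commanded pose from where the row before left it, along the tool's axes as they then stand; what a row does not reach is not made up. A row lasts 1/12 s, in which the tool goes at most 41.7 mm and 7.16 degrees, less where a joint would pass 70% of its speed; a pose out of reach is approached as far as the arm can. A call with a number of a shift or a turn outside -1 to 1 is refused whole. A call with a gripper value outside its range is refused whole. The fingers move at their own pace and stop on an object; "newtons" is the grip in N (left out, the last holds). Time passes only in rows, so rows that do not move let the fingers close, or fill a call up. It gives the time, the measured TCP pose, the force, the opening and the grip force at its end, in the units of the state.
- sensors.state(): the state, without advancing time (a new reading comes with each control period).
- viewer.capture(name): name is "scene" or "top" or "wrist"; returns the picture (400x640x3 uint8, red, green, blue); there is no depth.
- viewer.calibration(name): a dict with "fovy" (degrees; the focal length in pixels is half the picture's height over the tangent of half this angle, whatever the lens; pixels are square), "cx", "cy" (the principal point, pixels), "rvec" (rotation vector, rad) and "tvec" (3), from world to camera coordinates, as OpenCV has them; the wrist camera has in their place "tool_from_camera" (4x4, takes a point from camera to tool coordinates, whose origin is the TCP and whose axes are the flange's). Camera axes: x right, y down, z forward; pixel columns grow to the right and rows downward; lengths in m; the calibration is good to about 2 mm. A picture is of the moment at which its call begins: read the wrist's pose just before it. calibration takes no time and is no camera call.
- close_job(): hands the job in; it is judged then, once.
The state is a dict: "time_s": time; "joints": joint angles; "qvel": joint speeds; "joint_efforts": joint torques, N m; "tcp_pos": TCP position; "tcp_rot": TCP orientation; "wrist_force": force on the tool from outside, world axes, zero at the start; "torque": the same for the moment, N m; "finger_gap": finger opening in m; "grip_force": force on a finger pad.
Only numpy, scipy, OpenCV 4.12 (cv2) and the standard library are available. Lean on these libraries where they do the work, as an engineer would, in place of code of your own. Each camera call takes 0.05 s, during which the arm holds its last target. There are 200 camera calls.

## Working session

There is one attempt and no reset: what is moved stays moved. The work goes in short steps, Python scripts to look and compute and a tool call to move; the robot and the scene stay as the last step left them, time stands still between calls to the robot, and variables do not carry over. Pictures are saved under pics/ and viewed, at most 10 in all, crops included, and the job is handed in when it is done.

Besides the shell and the picture viewer there is one more tool, called after "Request:" as name(argument=value, ...) on one line, values as JSON. apply_moves: Moves the arm, as the interface text tells. Its arguments: {"type":"object","properties":{"motion":{"type":"array"},"newtons":{"type":"number"}},"required":["motion"]}

```bash
mkdir -p pics; ls; python3 - <<'E'
from rig import sensors, viewer, robot
import cv2
for n in("scene","top"):
    im=viewer.capture(n); cv2.imwrite(f"pics/{n}0.png",im[:,:,::-1]); print(n,viewer.calibration(n))
print(viewer.calibration("wrist")); print(sensors.state())
E
```

```text
pics
scene {'fovy': 44.339074785581225, 'cx': 315.97642809357313, 'cy': 209.41735985657184, 'rvec': array([ 0.94444342, -2.44550105,  1.10799014]), 'tvec': array([0.50518198, 0.27966655, 1.34342644])}
top {'fovy': 42.88683150797816, 'cx': 326.3462074305816, 'cy': 206.25385032302725, 'rvec': array([ 2.14008913, -2.08804909,  0.20311142]), 'tvec': array([0.16329376, 0.54819093, 1.29747785])}
{'fovy': 68.61598301100527, 'cx': 317.81557663813055, 'cy': 206.51999848408704, 'tool_from_camera': array([[-6.32905735e-05, -9.73560392e-01, -2.28429770e-01,
         6.61553094e-02],
       [ 9.99999989e-01, -9.30166658e-05,  1.19366092e-04,
         4.58875403e-04],
       [-1.37457874e-04, -2.28429760e-01,  9.73560386e-01,
        -1.79349445e-01],
       [ 0.00000000e+00,  0.00000000e+00,  0.00000000e+00,
         1.00000000e+00]])}
{'time_s': 0.1, 'joints': array([ 9.79904241e-01,  2.45709788e-01,  1.55886177e+00, -2.59837645e-05,
        1.33868030e+00, -1.74090653e-01]), 'qvel': array([ 0.00053551, -0.00016235, -0.00169445,  0.00062581,  0.00039084,
        0.00089448]), 'joint_efforts': array([-3.16042770e-04, -4.16913807e+01, -3.15526986e+01,  6.86497078e-02,
        3.09667422e-02, -3.93208052e-05]), 'tcp_pos': array([0.26284386, 0.59391276, 0.20449389]), 'tcp_rot': array([ 2.06892480e-01,  9.78363334e-01, -7.74370551e-04, -2.97907101e-04]), 'wrist_force': array([-0.27623014,  0.30191619,  0.32522323]), 'torque': array([ 0.02970017,  0.00796885, -0.0267754 ]), 'grip_force': 0.0, 'finger_gap': 0.09397085261581854}
```

View pics/scene0.png

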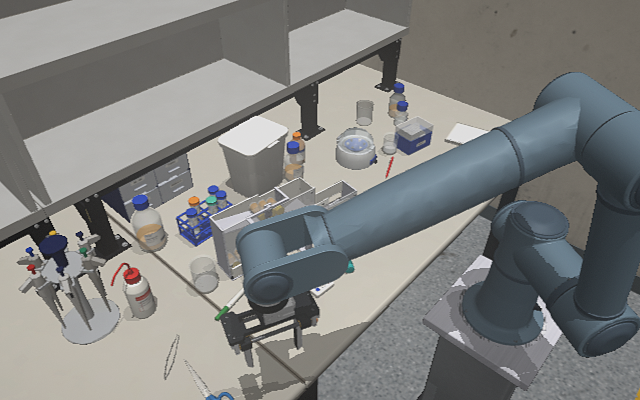

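View pics/top0.png

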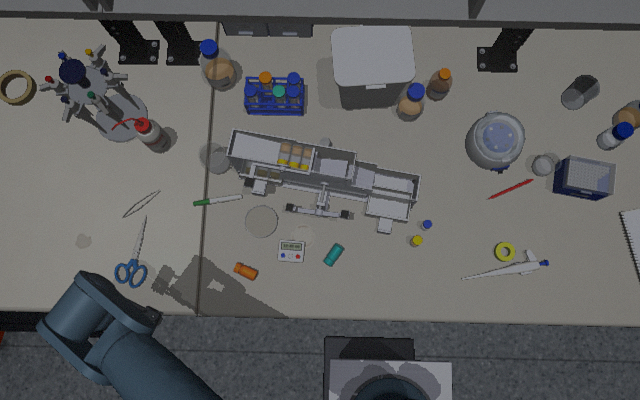

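The top view shows the sorter from (230,135) to (418,220). The release pad is near (257,187) and the hand bar pads near (290,209) and (347,215). The right drawer is pulled out, with its tab near (384,227). The stray vials are at (427,225) and (417,241), next to that tab. The turquoise vial at (333,255) and the orange one at (245,271) are look-alikes. I'll check this in one close crop.

```bash
cat > h.py <<'E'
import numpy as np,cv2
from rig import viewer,sensors
from scipy.spatial.transform import Rotation as R
def cam(n):
    c=viewer.calibration(n); f=200/np.tan(np.radians(c['fovy']/2))
    K=np.array([[f,0,c['cx']],[0,f,c['cy']],[0,0,1]]); return K,c
def ray(n,uv,st=None):
    K,c=cam(n); d=np.linalg.solve(K,[uv[0],uv[1],1])
    if n=='wrist':
        T=c['tool_from_camera']; r=R.from_quat(st['tcp_rot']).as_matrix()
        return r@T[:3,3]+st['tcp_pos'], r@T[:3,:3]@d
    r=cv2.Rodrigues(c['rvec'])[0]; return -r.T@c['tvec'], r.T@d
def onz(n,uv,z,st=None):
    o,d=ray(n,uv,st); return o+d*(z-o[2])/d[2]
def proj(n,p):
    K,c=cam(n); return cv2.projectPoints(np.float64([p]),c['rvec'],c['tvec'],K,None)[0].ravel()
E
python3 - <<'E'
from h import *
im=cv2.imread('pics/top0.png'); cv2.imwrite('pics/crop0.png',cv2.resize(im[120:270,215:440],None,fx=3.5,fy=3.5,interpolation=cv2.INTER_CUBIC))
for nm,uv,z in [('rel',(257,187),.213),('lpad',(290,209),.094),('rpad',(347,215),.139),('tab',(384,232),.04),('s1',(427,225),.05),('s2',(417,241),.05),('backL',(232,131),.195)]:
    print(nm,onz('top',uv,z).round(3))
E
```

```text
rel [0.555 0.34  0.213]
lpad [0.527 0.27  0.094]
rpad [0.506 0.124 0.139]
tab [0.481 0.022 0.04 ]
s1 [ 0.501 -0.091  0.05 ]
s2 [ 0.458 -0.064  0.05 ]
backL [0.698 0.411 0.195]
```

View pics/crop0.png

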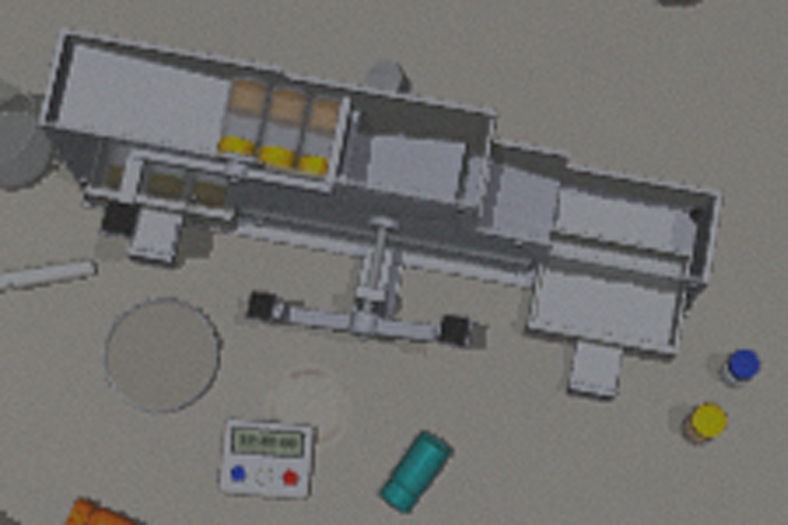

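```bash
python3 - <<'E'
from h import *
P=[('rel',(120,218),(-.095,.170,.213)),('lpad',(263,306),(-.115,.075,.094)),('rpad',(456,330),(-.115,-.075,.139)),('ltabtop',(153,262),(-.084,.1775,.04))]
W=np.array([onz('top',(u/3.5+215,v/3.5+120),p[2])[:2] for _,(u,v),p in P]); S=np.array([p[:2] for *_,p in P])
a=S-S.mean(0);b=W-W.mean(0); th=np.arctan2((a[:,0]*b[:,1]-a[:,1]*b[:,0]).sum(),(a*b).sum())
M=np.array([[np.cos(th),-np.sin(th)],[np.sin(th),np.cos(th)]]); t=W.mean(0)-M@S.mean(0)
print('yaw',th,'origin',t,'res',(S@M.T+t-W).round(4).tolist())
tab=onz('top',(592/3.5+215,395/3.5+120),.04)[:2]; print('tab world',tab,'sorter',M.T@(tab-t))
for n,(u,v),z in [('s1',(743,365),.05),('s2',(708,422),.05),('teal',(435,440),.03),('petri',(162,355),.015),('timertop',(270,425),.018),('penR',(97,268),.015)]:
    w=onz('top',(u/3.5+215,v/3.5+120),z)[:2]; print(n,w.round(3),'sorter',(M.T@(w-t)).round(3))
for n,p in [('rpad',(-.115,-.075)),('lpad',(-.115,.075)),('rel',(-.095,.17)),('tabhome',(-.084,-.1775))]: print(n,(M@p+t).round(4))
s=sensors.state(); print(R.from_quat(s['tcp_rot']).as_matrix().round(3))
E
```

```text
yaw -0.159565384353508 origin [0.63172441 0.17723248] res [[-0.0007, 0.0014], [-0.0007, -0.0], [-0.0017, -0.0071], [0.0031, 0.0057]]
tab world [0.47864421 0.0215825 ] sorter [-0.12640444 -0.17799546]
s1 [ 0.503 -0.091] sorter [-0.085 -0.286]
s2 [ 0.459 -0.064] sorter [-0.132 -0.266]
teal [0.443 0.14 ] sorter [-0.181 -0.067]
petri [0.506 0.353] sorter [-0.152  0.154]
timertop [0.453 0.267] sorter [-0.191  0.06 ]
penR [0.574 0.408] sorter [-0.094  0.218]
rpad [0.5063 0.1215]
lpad [0.5301 0.2696]
rel [0.5649 0.3602]
tabhome [0.5206 0.0153]
[[-0.914  0.405 -0.001]
 [ 0.405  0.914 -0.001]
 [ 0.    -0.002 -1.   ]]
```

```bash
cat >> h.py <<'E'
def fit():
    P=[((120,218),(-.095,.170,.213)),((263,306),(-.115,.078,.094)),((456,330),(-.115,-.066,.139)),((592,395),(-.126,-.1775,.04))]
    W=np.array([onz('top',(u/3.5+215,v/3.5+120),p[2])[:2] for (u,v),p in P]); S=np.array([p[:2] for _,p in P])
    a=S-S.mean(0);b=W-W.mean(0); th=np.arctan2((a[:,0]*b[:,1]-a[:,1]*b[:,0]).sum(),(a*b).sum())
    M=np.array([[np.cos(th),-np.sin(th)],[np.sin(th),np.cos(th)]]); t=W.mean(0)-M@S.mean(0)
    return th,M,t,(S@M.T+t-W)
def plan(x,y,z):
    "shift in tool axes (units of 30 mm) and turn (units .12) to sorter point, tool y along sorter y"
    th,M,t,_=fit(); s=sensors.state(); r=R.from_quat(s['tcp_rot']).as_matrix()
    w=np.r_[M@[x,y]+t,z]; d=r.T@(w-s['tcp_pos'])/.03
    yaw=np.arctan2(-r[0,1],r[1,1]); dy=th-yaw   # world turn
    print('target',w.round(4),'tcp sorter',(M.T@(s['tcp_pos'][:2]-t)).round(4),s['tcp_pos'][2].round(4),'shift',d.round(2),'turn',(-dy/.12).round(2),'after-turn shift',(np.r_[M.T@(w[:2]-s['tcp_pos'][:2])*[-1,1],-(w[2]-s['tcp_pos'][2])]/.03).round(2),'t',s['time_s'],'F',s['wrist_force'].round(1),'gap',s['finger_gap'])
E
python3 - <<'E'
from h import *
print(fit()); plan(-.165,-.183,.2)
E
```

```text
(np.float64(-0.16299641986155375), array([[ 0.98674547,  0.16227563],
       [-0.16227563,  0.98674547]]), array([0.63182582, 0.17519888]), array([[ 6.30262946e-05, -3.96338727e-04],
       [ 2.00664105e-04,  1.25949792e-03],
       [-3.11441463e-04,  2.21044401e-04],
       [ 4.77510633e-05, -1.08420360e-03]]))
target [0.4393 0.0214 0.2   ] tcp sorter [-0.432   0.3533] 0.2045 shift [-13.1  -15.07   0.17] turn -2.11 after-turn shift [ -8.9  -17.88   0.15] t 0.1 F [-0.3  0.3  0.3] gap 0.09397085261581854
```

Request:
apply_moves(motion=[[-1,[0,-0.5,0],-0.7],[-1,[0,-0.8,0],-0.7],[-1,[-0.3,-0.9,0],-0.7],[-1,[-0.5,-0.9,0],0],[-1,[-0.5,-0.9,0],0]])

```text
time_s: 0.52
tcp_pos: [0.2714, 0.47, 0.2048]
tcp_rot: [0.081, 0.997, -0.0, -0.0]
wrist_force: [0.2, 0.1, 0.2]
finger_gap: 0.0641
grip_force: 0.0
```

Request:
apply_moves(motion=[[-1,[-0.4,-0.9,0],0],[-1,[-0.4,-0.9,0],0],[-1,[-0.4,-0.9,0],0],[-1,[-0.4,-0.9,0],0],[-1,[-0.4,-0.9,0],0]])

```text
time_s: 0.93
tcp_pos: [0.3088, 0.3269, 0.205]
tcp_rot: [0.082, 0.997, -0.0, -0.0]
wrist_force: [0.5, -0.7, 0.3]
finger_gap: 0.0307
grip_force: 0.0
```

```bash
python3 -c "
from h import *
plan(-.165,-.183,.2)"
```

```text
target [0.4393 0.0214 0.2   ] tcp sorter [-0.3433  0.0973] 0.205 shift [-5.96 -9.33  0.17] turn -0.01 after-turn shift [-5.94 -9.34  0.17] t 0.9333 F [ 0.5 -0.7  0.3] gap 0.030733300370790608
```

Request:
apply_moves(motion=[[-1,[-0.6,-0.9,0],0],[-1,[-0.6,-0.9,0],0],[-1,[-0.6,-0.9,0],0],[-1,[-0.6,-0.9,0],0],[-1,[-0.6,-0.9,0],0]])

```text
time_s: 1.35
tcp_pos: [0.3757, 0.1789, 0.2052]
tcp_rot: [0.082, 0.997, -0.0, -0.0]
wrist_force: [0.1, -0.1, -0.4]
finger_gap: 0.0009
grip_force: 0.0
```

Request:
apply_moves(motion=[[-1,[-0.6,-0.9,0],0],[-1,[-0.6,-0.9,0],0],[-1,[-0.6,-0.9,0],0],[-1,[-0.4,-0.9,0],0],[-1,[0,0,0],0]])

```text
time_s: 1.77
tcp_pos: [0.424, 0.0594, 0.2053]
tcp_rot: [0.085, 0.996, -0.001, -0.0]
wrist_force: [-0.3, 0.7, -0.1]
finger_gap: 0.0007
grip_force: 0.0
```

```bash
python3 -c "
from h import *
plan(-.165,-.183,.022)
cv2.imwrite('pics/w1.png',viewer.capture('wrist')[:,:,::-1])"
```

```text
target [0.4393 0.0214 0.022 ] tcp sorter [-0.1863 -0.148 ] 0.2053 shift [-0.72 -1.15  6.11] turn -0.06 after-turn shift [-0.71 -1.17  6.11] t 1.7667 F [-0.3  0.7 -0.1] gap 0.000741564896118708
```

View pics/w1.png

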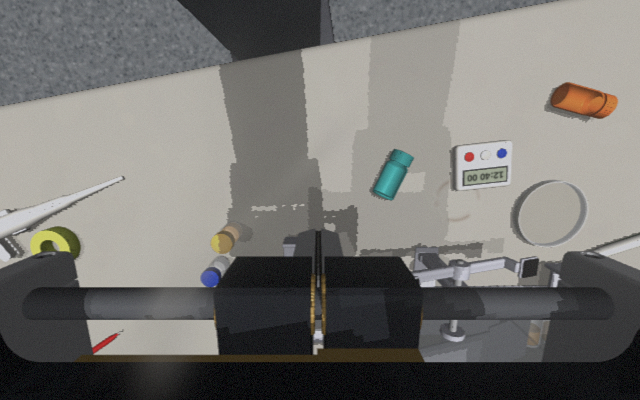

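The wrist view shows shut fingers with a clear worktop in front of the tab at (290,243). The strays at (225,240) and (212,272) are well to the side, and the turquoise vial is at (393,175). I'll go down in front of the tab.

Request:
apply_moves(motion=[[-1,[-0.3,-0.6,0.5],0],[-1,[-0.3,-0.6,0.9],0],[-1,[-0.1,0,0.9],0],[-1,[0,0,0.9],0],[-1,[0,0,0.9],0]])

```text
time_s: 2.23
tcp_pos: [0.4376, 0.025, 0.0812]
tcp_rot: [0.082, 0.997, 0.0, 0.0]
wrist_force: [-0.1, 0.2, -0.3]
finger_gap: 0.0006
grip_force: 0.0
```

Request:
apply_moves(motion=[[-1,[0,0,0.8],0],[-1,[0,0,0.7],0],[-1,[0,0,0.4],0],[-1,[0,0,0],0],[-1,[0,0,0],0]])

```text
time_s: 2.65
tcp_pos: [0.4372, 0.0251, 0.0251]
tcp_rot: [0.082, 0.997, 0.0, -0.001]
wrist_force: [1.4, -0.2, -0.4]
finger_gap: 0.0
grip_force: 0.0
```

```bash
python3 -c "
from h import *
plan(-.092,-.183,.022)"
```

```text
target [0.5113 0.0096 0.022 ] tcp sorter [-0.1677 -0.1797] 0.0251 shift [-2.52 -0.11  0.1 ] turn -0.0 after-turn shift [-2.52 -0.11  0.1 ] t 2.65 F [ 1.4 -0.2 -0.4] gap 3.727445134803274e-05
```

Request:
apply_moves(motion=[[-1,[-0.5,0,0],0],[-1,[-0.5,0,0],0],[-1,[-0.4,0,0],0],[-1,[-0.4,0,0],0],[-1,[-0.4,0,0],0]])

```text
time_s: 3.07
tcp_pos: [0.5041, 0.0138, 0.0269]
tcp_rot: [0.082, 0.997, 0.0, 0.001]
wrist_force: [-2.5, 0.7, 1.4]
finger_gap: 0.0006
grip_force: 0.8
```

Request:
apply_moves(motion=[[-1,[-0.2,0,0],0],[-1,[-0.1,0,0],0],[-1,[-0.1,0,0],0],[-1,[0,0,0],0],[-1,[0,0,0],0]])

```text
time_s: 3.48
tcp_pos: [0.5114, 0.0124, 0.0257]
tcp_rot: [0.082, 0.997, 0.0, -0.004]
wrist_force: [-12.6, 1.7, 10.9]
finger_gap: 0.0003
grip_force: 6.4
```

```bash
python3 -c "
from h import *
plan(-.092,-.183,.022)"
```

```text
target [0.5113 0.0096 0.022 ] tcp sorter [-0.0924 -0.1802] 0.0257 shift [-0.02 -0.09  0.12] turn -0.01 after-turn shift [-0.01 -0.09  0.12] t 3.4833 F [-12.6   1.7  10.9] gap 0.0003292969553029165
```

The tab stopped at x = -92 mm with 12 N of push, so the drawer is home. I'll back off, go up and move over the right pad.

Request:
apply_moves(motion=[[-1,[0.5,0,0],0],[-1,[0.7,0,0],0],[-1,[0.2,0,-0.8],0],[-1,[0,0,-0.9],0],[-1,[0,0,-0.9],0]])

```text
time_s: 3.9
tcp_pos: [0.4724, 0.0187, 0.1046]
tcp_rot: [0.082, 0.997, 0.0, -0.0]
wrist_force: [0.3, 0.2, -1.1]
finger_gap: 0.0008
grip_force: 0.0
```

Request:
apply_moves(motion=[[-1,[0,0,-0.9],0],[-1,[0,0,-0.9],0],[-1,[0,0,-0.9],0],[-1,[0,0.5,-0.3],0],[-1,[0,0.5,0],0]])

```text
time_s: 4.32
tcp_pos: [0.4806, 0.0478, 0.1982]
tcp_rot: [0.083, 0.997, -0.0, 0.004]
wrist_force: [-0.6, 0.6, 0.3]
finger_gap: 0.0003
grip_force: 0.0
```

```bash
python3 -c "
from h import *
plan(-.115,-.072,.16)
im=viewer.capture('top'); cv2.imwrite('pics/t2.png',cv2.resize(im[120:270,215:440,::-1],None,fx=3.5,fy=3.5,interpolation=cv2.INTER_CUBIC))"
```

```text
target [0.5067 0.1228 0.16  ] tcp sorter [-0.1286 -0.1503] 0.1982 shift [-0.43  2.61  1.28] turn -0.02 after-turn shift [-0.45  2.61  1.27] t 4.3167 F [-0.6  0.6  0.3] gap 0.0003276368699812632
```

View pics/t2.png

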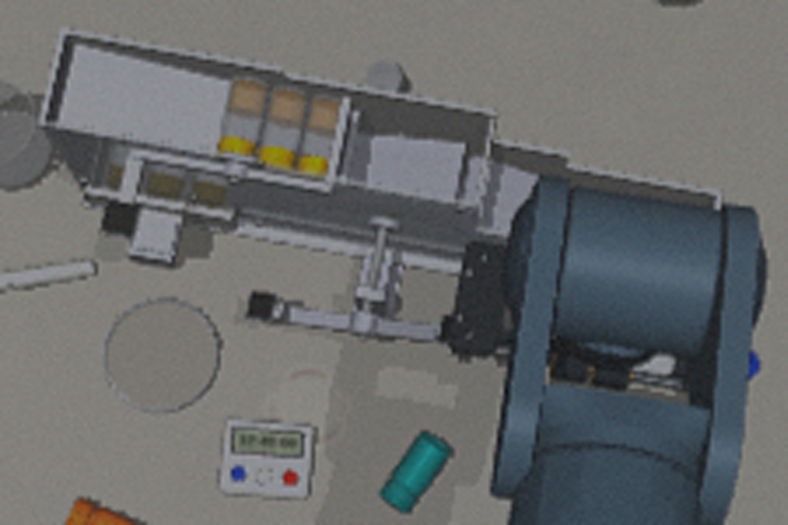

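The arm now hides the drawer. The gate, the waiting vials and the surroundings are unchanged. I'll move over the right pad, seen at (456,330) in the first crop.

Request:
apply_moves(motion=[[-1,[-0.2,0.8,0],0],[-1,[-0.2,0.8,0],0],[-1,[0,0.7,0.5],0],[-1,[0,0,0.6],0],[-1,[0,0,0],0]])

```text
time_s: 4.78
tcp_pos: [0.499, 0.1147, 0.1574]
tcp_rot: [0.081, 0.997, -0.0, -0.003]
wrist_force: [0.2, 0.0, -0.0]
finger_gap: 0.0004
grip_force: 0.0
```

```bash
python3 -c "
from h import *
plan(-.115,-.072,.095)"
```

```text
target [0.5067 0.1228 0.095 ] tcp sorter [-0.1212 -0.0812] 0.1574 shift [-0.22  0.31  2.08] turn 0.0 after-turn shift [-0.21  0.31  2.08] t 4.7833 F [ 0.2  0.  -0. ] gap 0.00035643159064950494
```

Request:
apply_moves(motion=[[-1,[-0.2,0.3,0],0],[-1,[0,0,0.4],0],[-1,[0,0,0.5],0],[-1,[0,0,0.5],0],[-1,[0,0,0.5],0]])

```text
time_s: 5.2
tcp_pos: [0.51, 0.1213, 0.1038]
tcp_rot: [0.083, 0.997, -0.0, 0.001]
wrist_force: [-0.2, -0.1, 0.4]
finger_gap: 0.0003
grip_force: 0.1
```

Request:
apply_moves(motion=[[-1,[0,0,0.1],0],[-1,[0,0,0],0],[-1,[0,0,0],0],[-1,[0,0,0],0],[-1,[0,0,0],0]])

```text
time_s: 5.62
tcp_pos: [0.5098, 0.1218, 0.1017]
tcp_rot: [0.082, 0.997, 0.0, 0.001]
wrist_force: [0.3, -0.3, -0.1]
finger_gap: 0.0005
grip_force: 0.0
```

```bash
python3 -c "
from h import *
plan(-.115,-.072,.2)"
```

```text
target [0.5067 0.1228 0.2   ] tcp sorter [-0.1117 -0.0725] 0.1017 shift [ 0.1   0.02 -3.28] turn -0.02 after-turn shift [ 0.11  0.02 -3.28] t 5.6167 F [ 0.3 -0.3 -0.1] gap 0.0004984668833700454
```

Request:
apply_moves(motion=[[-1,[0,0,0.2],0],[-1,[0,0,0],0],[-1,[0,0,-0.5],0],[-1,[0,0,-0.9],0],[-1,[0,0,-1],0]])

```text
time_s: 6.03
tcp_pos: [0.5075, 0.1217, 0.1656]
tcp_rot: [0.082, 0.997, -0.0, -0.002]
wrist_force: [0.7, 0.1, -0.9]
finger_gap: 0.0009
grip_force: 0.0
```

Request:
apply_moves(motion=[[-1,[0,0,-1],0],[-1,[0,0,-1],0],[-1,[0,0.3,-0.7],0],[-1,[0,0.9,0],0],[-1,[0,0.9,0],0]])

```text
time_s: 6.45
tcp_pos: [0.5206, 0.1843, 0.2498]
tcp_rot: [0.083, 0.997, 0.0, 0.002]
wrist_force: [-0.2, -0.5, -0.1]
finger_gap: 0.0002
grip_force: 0.0
```

Request:
apply_moves(motion=[[-1,[0,0.9,0],0],[-1,[0,0.9,0],0],[-1,[0,0.9,0],0],[-1,[0,0.9,0],0],[-1,[0,0.9,0],0]])

```text
time_s: 6.87
tcp_pos: [0.5414, 0.3185, 0.2472]
tcp_rot: [0.082, 0.997, -0.0, -0.0]
wrist_force: [1.6, -0.8, 0.5]
finger_gap: 0.0008
grip_force: 0.0
```

```bash
python3 -c "
from h import *
plan(-.095,.170,.23)
im=viewer.capture('top'); cv2.imwrite('pics/t3.png',cv2.resize(im[120:270,215:440,::-1],None,fx=3.5,fy=3.5,interpolation=cv2.INTER_CUBIC))"
```

```text
target [0.5657 0.3584 0.23  ] tcp sorter [-0.1125  0.1267] 0.2472 shift [-0.58  1.44  0.57] turn -0.01 after-turn shift [-0.58  1.44  0.57] t 6.8667 F [ 1.6 -0.8  0.5] gap 0.0007828198785367019
```

View pics/t3.png

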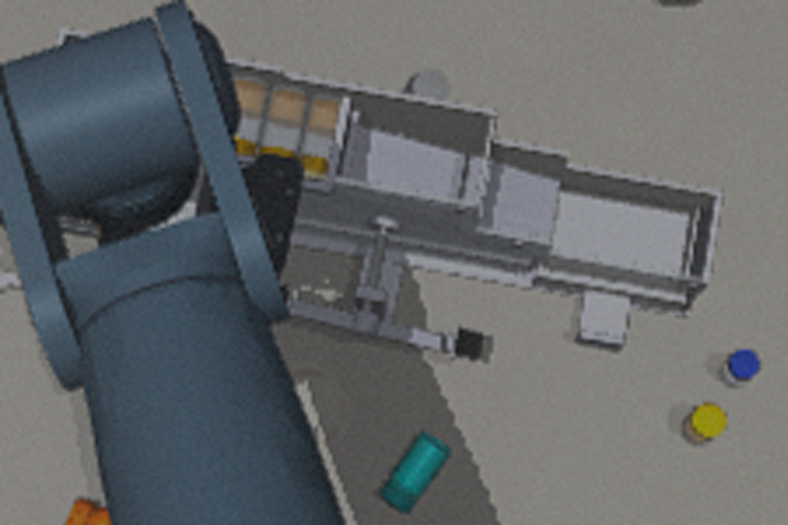

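The drawer is home, with its tab at (602,347). The gate is over: the right pad is lower at (472,345), and the counterweight has moved from (386,80) to (428,80). I'll move over the release pad.

Request:
apply_moves(motion=[[-1,[-0.3,0.6,0],0],[-1,[-0.2,0.5,0],0],[-1,[0,0.2,0.2],0],[-1,[0,0,0.2],0],[-1,[0,0,0],0]])

```text
time_s: 7.33
tcp_pos: [0.5613, 0.3524, 0.2329]
tcp_rot: [0.082, 0.997, -0.001, -0.002]
wrist_force: [-0.3, -0.8, -0.5]
finger_gap: 0.0002
grip_force: 0.0
```

```bash
python3 -c "
from h import *
plan(-.095,.170,.184)
th,M,t,_=fit()
for u,v,z in [(602,347,.04),(472,345,.094),(472,345,.139)]: print((M.T@(onz('top',(u/3.5+215,v/3.5+120),z)[:2]-t)).round(4))
"
```

```text
target [0.5657 0.3584 0.184 ] tcp sorter [-0.0983  0.1635] 0.2329 shift [-0.12  0.22  1.63] turn -0.01 after-turn shift [-0.11  0.22  1.63] t 7.3333 F [-0.3 -0.8 -0.5] gap 0.0002322732822728762
[-0.0883 -0.1778]
[-0.115  -0.0796]
[-0.1232 -0.0792]
```

```bash
python3 -c "
from h import *
th,M,t,_=fit()
for f,y in(('top0',.1775),('t3',-.1775)):
    im=cv2.cvtColor(cv2.imread(f'pics/{f}.png'),cv2.COLOR_BGR2GRAY).astype(np.float32)
    for dy in(-.008,0,.008):
        xs=np.arange(-.110,-.06,.002); v=[]
        for x in xs:
            u=proj('top',np.r_[M@[x,y+dy]+t,.04])
            if f=='t3': u=(u-[215,120])*3.5+1.25
            v.append(float(cv2.getRectSubPix(im,(1,1),tuple(map(float,u)))[0,0]))
        print(f,dy,'edge x',xs[np.argmax(np.diff(v))]+.001,np.int32(v).tolist())
"
```

```text
top0 -0.008 edge x -0.08299999999999998 [123, 121, 120, 122, 122, 121, 120, 122, 122, 118, 105, 81, 63, 63, 112, 122, 115, 127, 136, 141, 137, 136, 135, 137, 137]
top0 0 edge x -0.08299999999999998 [122, 121, 121, 122, 122, 122, 121, 121, 120, 122, 105, 77, 55, 89, 127, 139, 124, 121, 132, 137, 138, 137, 136, 138, 139]
top0 0.008 edge x -0.08299999999999998 [120, 121, 121, 122, 122, 121, 121, 121, 122, 119, 103, 77, 61, 65, 116, 119, 112, 129, 136, 140, 139, 138, 137, 136, 137]
t3 -0.008 edge x -0.08299999999999998 [130, 128, 130, 133, 131, 129, 131, 130, 133, 133, 104, 74, 59, 59, 113, 142, 128, 138, 145, 147, 151, 149, 147, 147, 148]
t3 0 edge x -0.08299999999999998 [129, 130, 132, 131, 131, 133, 132, 130, 130, 136, 121, 85, 57, 78, 127, 146, 131, 124, 139, 147, 148, 146, 146, 146, 147]
t3 0.008 edge x -0.08299999999999998 [131, 133, 132, 132, 133, 132, 129, 128, 131, 134, 119, 90, 59, 56, 118, 142, 127, 139, 148, 150, 148, 149, 147, 147, 150]
```

The right tab's edge lies at -83 mm, the same as the left one, so the drawer is home. Now I'll press the release and hold it.

Request:
apply_moves(motion=[[-1,[-0.1,0.2,0],0],[-1,[0,0,0.4],0],[-1,[0,0,0.5],0],[-1,[0,0,0.5],0],[-1,[0,0,0.3],0]])

```text
time_s: 7.75
tcp_pos: [0.5665, 0.3577, 0.1832]
tcp_rot: [0.083, 0.997, -0.001, -0.0]
wrist_force: [0.5, -1.5, 4.7]
finger_gap: 0.0003
grip_force: 1.7
```

Request:
apply_moves(motion=[[-1,[0,0,0],0],[-1,[0,0,0],0],[-1,[0,0,0],0],[-1,[0,0,0],0],[-1,[0,0,0],0]])

```text
time_s: 8.17
tcp_pos: [0.5667, 0.3585, 0.1851]
tcp_rot: [0.082, 0.997, 0.0, 0.0]
wrist_force: [-0.3, -1.6, 2.8]
finger_gap: 0.0005
grip_force: 1.5
```

```bash
python3 -c "
from h import *
plan(-.095,.170,.184)
im=viewer.capture('top'); cv2.imwrite('pics/t4.png',cv2.resize(im[120:270,215:440,::-1],None,fx=3.5,fy=3.5,interpolation=cv2.INTER_CUBIC))"
```

```text
target [0.5657 0.3584 0.184 ] tcp sorter [-0.094   0.1703] 0.1851 shift [ 0.03 -0.01  0.04] turn -0.02 after-turn shift [ 0.03 -0.01  0.04] t 8.1667 F [-0.3 -1.6  2.8] gap 0.0004944264257124082
```

View pics/t4.png

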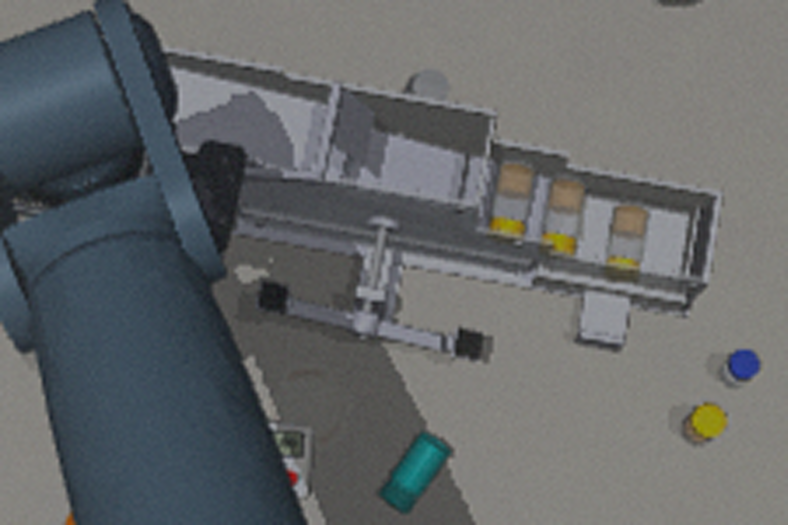

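All three vials are past the gate, with caps at (625,265), (560,243) and (508,228), and they are rolling into the right drawer. I'll keep holding the release.

Request:
apply_moves(motion=[[-1,[0,0,0],0],[-1,[0,0,0],0],[-1,[0,0,0],0],[-1,[0,0,0],0],[-1,[0,0,0],0]])

```text
time_s: 8.63
tcp_pos: [0.5666, 0.3585, 0.1845]
tcp_rot: [0.082, 0.997, -0.0, 0.0]
wrist_force: [-0.1, -1.5, 2.5]
finger_gap: 0.0005
grip_force: 1.5
```

Request:
apply_moves(motion=[[-1,[0,0,0],0],[-1,[0,0,0],0],[-1,[0,0,0],0],[-1,[0,0,0],0],[-1,[0,0,0],0]])

```text
time_s: 9.05
tcp_pos: [0.5666, 0.3586, 0.1845]
tcp_rot: [0.082, 0.997, 0.0, 0.0]
wrist_force: [0.8, -1.3, 3.4]
finger_gap: 0.0007
grip_force: 1.5
```

Request:
apply_moves(motion=[[-1,[0,0,0],0],[-1,[0,0,0],0],[-1,[0,0,0],0],[-1,[0,0,0],0],[-1,[0,0,0],0]])

```text
time_s: 9.47
tcp_pos: [0.5666, 0.3586, 0.1845]
tcp_rot: [0.082, 0.997, 0.0, 0.0]
wrist_force: [-0.1, -1.9, 4.3]
finger_gap: 0.0005
grip_force: 1.5
```

```bash
python3 -c "
from h import *
plan(-.095,.170,.184)
im=viewer.capture('top'); cv2.imwrite('pics/t5.png',cv2.resize(im[120:270,215:440,::-1],None,fx=3.5,fy=3.5,interpolation=cv2.INTER_CUBIC))"
```

```text
target [0.5657 0.3584 0.184 ] tcp sorter [-0.0941  0.1703] 0.1845 shift [ 0.03 -0.01  0.02] turn -0.01 after-turn shift [ 0.03 -0.01  0.02] t 9.4667 F [-0.1 -1.9  4.3] gap 0.0005124854578783913
```

View pics/t5.png

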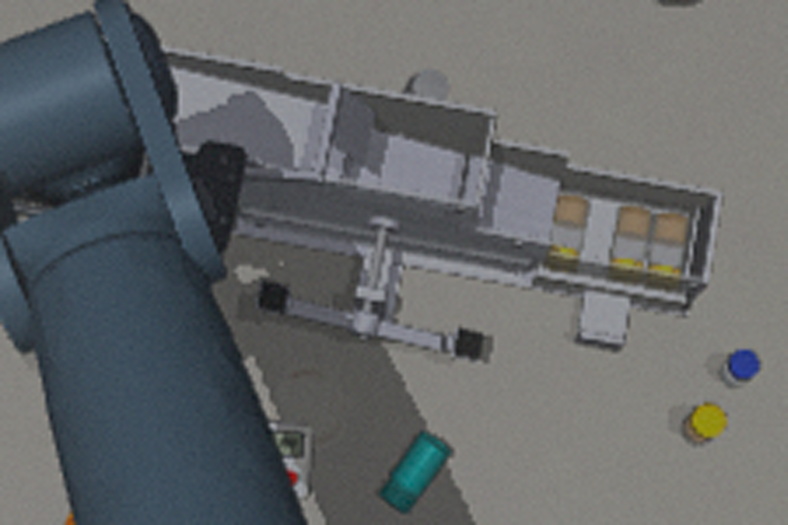

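All three vials lie in the right drawer, with caps at (665,270), (628,264) and (565,253). I'll hold a little longer, then let the pad rise and retreat.

Request:
apply_moves(motion=[[-1,[0,0,0],0],[-1,[0,0,0],0],[-1,[0,0,0],0],[-1,[0,0,0],0],[-1,[0,0,0],0]])

```text
time_s: 9.93
tcp_pos: [0.5666, 0.3586, 0.1845]
tcp_rot: [0.082, 0.997, 0.0, 0.0]
wrist_force: [1.2, -0.5, 3.2]
finger_gap: 0.0002
grip_force: 1.5
```

Request:
apply_moves(motion=[[-1,[0,0,-0.2],0],[-1,[0,0,-0.4],0],[-1,[0,0,-0.5],0],[-1,[0,0,-0.8],0],[-1,[0,0,-0.9],0]])

```text
time_s: 10.35
tcp_pos: [0.565, 0.3581, 0.2677]
tcp_rot: [0.082, 0.997, -0.001, -0.002]
wrist_force: [1.1, 0.9, -0.2]
finger_gap: 0.0009
grip_force: 0.0
```

Request:
apply_moves(motion=[[-1,[0.5,0,-0.5],0],[-1,[0.8,0,0],0],[-1,[0.8,0,0],0],[-1,[0.8,0,0],0],[-1,[0.8,0,0],0]])

```text
time_s: 10.77
tcp_pos: [0.4553, 0.3766, 0.2835]
tcp_rot: [0.082, 0.997, -0.0, -0.001]
wrist_force: [0.0, 0.3, 0.2]
finger_gap: 0.001
grip_force: 0.0
```

Request:
apply_moves(motion=[[-1,[0.5,0.8,0],0],[-1,[0.5,0.9,0],0],[-1,[0.5,0.9,0],0],[-1,[0,0.9,0],0],[-1,[0,0.9,0],0]])

```text
time_s: 11.18
tcp_pos: [0.4328, 0.5156, 0.2838]
tcp_rot: [0.082, 0.997, -0.0, -0.001]
wrist_force: [0.7, -0.1, 0.0]
finger_gap: 0.0006
grip_force: 0.0
```

Request:
apply_moves(motion=[[-1,[0,0.9,0],0],[-1,[0,0.9,0],0],[-1,[0,0.6,0],0],[-1,[0,0,0],0],[-1,[0,0,0],0]])

```text
time_s: 11.6
tcp_pos: [0.4454, 0.5853, 0.2827]
tcp_rot: [0.082, 0.997, -0.001, -0.001]
wrist_force: [0.3, -0.4, -0.8]
finger_gap: 0.0005
grip_force: 0.0
```

```bash
python3 -c "
from h import *
plan(-.095,.170,.184)
th,M,t,_=fit()
im=viewer.capture('top'); cv2.imwrite('pics/t6.png',cv2.resize(im[120:270,215:440,::-1],None,fx=3.5,fy=3.5,interpolation=cv2.INTER_CUBIC))
m=cv2.inRange(cv2.cvtColor(im,cv2.COLOR_RGB2HSV),(20,120,80),(32,255,255))
n,_,st,c=cv2.connectedComponentsWithStats(m)
for s,q in zip(st[1:],c[1:]):
    if s[4]>8: print(q.round(1),s[4],(M.T@(onz('top',q,.025)[:2]-t)).round(3))
"
```

```text
target [0.5657 0.3584 0.184 ] tcp sorter [-0.2505  0.3745] 0.2827 shift [-5.19 -6.8   3.3 ] turn -0.01 after-turn shift [-5.18 -6.82  3.29] t 11.6 F [ 0.3 -0.4 -0.8] gap 0.0005434384805348629
[87.6 51. ] 28 [0.241 0.754]
[393.7 194.4] 10 [-0.014 -0.186]
[404.7 196.4] 10 [-0.014 -0.216]
[416.8 239.7] 80 [-0.126 -0.267]
[504.7 251.1] 218 [-0.112 -0.501]
```

View pics/t6.png

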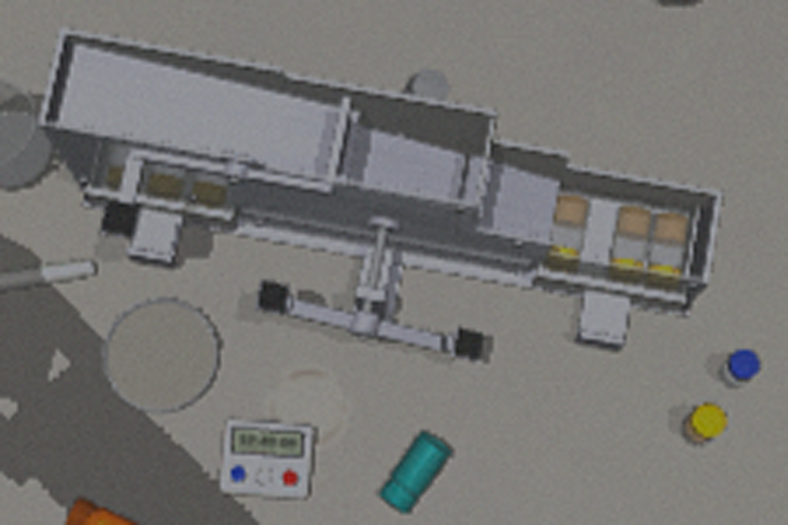

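The last picture shows the three vials at rest in the right drawer and the ramp empty. The release pad is back up at (120,218), the gate is to the right, and everything else is where it was.

```bash
python3 -c "
from rig import close_job
print(close_job())"
```

```text
the job is handed in; nothing more can be done
None
```

The job is handed in: right drawer pushed home, gate rocked to the right, and all three vials rolled into the right drawer before the release pad sprang back up, with nothing else visibly moved, in about 12 s of the 45 s.

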